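Slide carriers from drip stand to dryer

TASK

The two rectangular slide carriers have drained: lift each one up and off its hook on the drip stand and set it down gently in the slide dryer, one carrier in each of the two bays, side by side and standing flat on the bay floor. Do not let a carrier drop. Leave the round test-tube basket hanging on the stand, and do not disturb the bottle, the jar or the beaker.

Things in the scene. Friction and masses are not known exactly. Their poses are not given: they have to be found in the camera images.
- carrier_a: Steel slide carrier, rectangular base 84 (x) x 60 (y) mm, sides 32 high, upright glass slides inside, 0.24 kg. Origin: centre of underside, z up. Bail of 6 mm wire in the y-z plane (legs y +-28.5); it hangs by the bail's crossbar (along y, 90 mm up). On the crossbar's middle an upright grip tab, 24 (x) x 8 (y) mm, from 90 to 136 mm up. Starts hanging on any of the three hooks.
- carrier_b: Steel slide carrier, rectangular base 84 (x) x 60 (y) mm, sides 32 high, upright glass slides inside, 0.24 kg. Origin: centre of underside, z up. Bail of 6 mm wire in the y-z plane (legs y +-28.5); it hangs by the bail's crossbar (along y, 90 mm up). On the crossbar's middle an upright grip tab, 24 (x) x 8 (y) mm, from 90 to 136 mm up. Same as carrier_a; either carrier may go in either bay.
- carrier_a_tab (a point): Grip point of carrier_a: middle of the grip tab, 121 mm above the carrier's underside (tab top 15 mm higher, crossbar 31 mm lower).
- carrier_b_tab (a point): Grip point of carrier_b, likewise.
- tube_basket: Round wire test-tube basket, 62 mm diameter, 46 mm high, holding short glass tubes, with the same bail and grip tab as the carriers (same heights, origin at the centre of its underside). It hangs on the remaining hook and stays there.
- stand: Fixed steel drip stand. Origin on bench under the middle hook; x to its back, y along its rail. Base 160 x 330 mm; rail at x +68, 126 high. Hooks at y 110, 0, -110 point to -x: each two 6 mm wires (y +-12) with a cradle at x 0, then a lip up to x -20, 135 high. To unhook raise 25-30 mm, then go to -x (90 mm clears all). Hung undersides 30, tab tops 166 above bench.
- stand_cradle0 (a point): Where the crossbar rests on the hook at y = +110 mm of the stand, 117 mm high.
- stand_cradle1 (a point): The same for the middle hook.
- stand_cradle2 (a point): The same for the hook at y = -110 mm.
- dryer: Fixed white slide dryer, box 200 (x) x 240 (y) mm, knob and display on its front (-x). Origin on bench under its centre, z up. On top two open aluminium bays side by side along y, each 98 (x) x 76 (y) mm inside, floor 45 above bench, walls 4 thick, 22 high. A carrier fits with its 84 mm side along x, either way round, 7 mm to spare all round.
- dryer_bay0 (a point): Centre of the floor of the bay at +y of the dryer (40 mm from its centre).
- dryer_bay1 (a point): Centre of the floor of the bay at -y of the dryer.
- reagent_bottle: White reagent bottle with black cap, 72 mm diameter, 170 mm tall, origin under its centre; bystander.
- sample_jar: Glass jar with metal lid, 60 mm diameter, 70 mm tall, origin under its centre; bystander.
- beaker: Glass beaker, 76 mm diameter, 95 mm tall, origin under its centre; bystander.
Mind the look-alikes: they are no part of the job. Leave any orange or red look-alike of the carrier_a alone.

How it is judged:
By the outcome, as a careful person would: the job done as asked, in the order asked, and still so for the second after the job is handed in, with the robot touching nothing.
It also fails if it takes over 72 s, if anything falls off the work surface, if the arm or the gripper's body presses on something with over 40 N, if the wrist force passes 120 N, or if a joint passes its speed limit or range.

ROBOT

A 6-joint arm with a two-finger parallel gripper is mounted at the origin on the work surface. World frame = base frame: x ahead of the robot, y to its left, z up, the work surface at z = 0. Lengths are in mm, angles in rad, forces in N, time in s.
With the tool pointing down it reaches from about 350 to 775 mm from the base axis. Payload 7.3 kg.
Tool frame: the origin (TCP) lies on the centre line of the jaws, within the pads' length; the fingertips stand 14 mm ahead of it and the grasp point (between the pads) lies 5 mm behind it; z points along the fingers, y is the line along which they close (so a half turn about z gives the same grasp; the last joint's range is limited). The gripper opens to 92 mm and grips with 3 to 60 N. Pads are 19 mm wide; open, the fingers measure 130 mm over their backs; the gripper's body (75 mm by 190 mm) begins 47 mm behind the grasp point.
Start: joints at [-1.453, 0.342, 1.524, -0, 1.275, -0.146], TCP at [136.916, -506.851, 240.741] pointing down, gripper open.
Joint ranges: [-2.53, 2.53], [-0.77, 2.02], [0.04, 2.7], [-1, 4.14], [0.28, 2.66], [-3.11, 3.11]. Speed limits (rad/s): [2.57, 2.57, 3.14, 3.14, 3.14, 3.14].

INTERFACE

Orientations are given as [roll, pitch, yaw] about the fixed x, y, z axes, in that order (R = Rz(yaw) Ry(pitch) Rx(roll)).
In Python, from plant import get_obs, capture, bot, spot_in, trace, pinpoint gives the robot as it stands.
- The arm moves only by the tool play_rows, never from a script. Its argument "rows" is a list of rows, each a list of 2 entries, a list of its own where there are three numbers: the shift along the world's x, y, z in units of 3 cm (1.0 is 3 cm), then the turn, a rotation vector about the world's x, y, z in units of 8 degrees (1.0 is 8 degrees). A call has 1 to 12 rows; each row shifts and turns the commanded pose from where the row before left it; what a row does not reach is not made up. A row lasts 1/8 s, in which the tool goes at most 62.5 mm and 10.7 degrees, less where a joint would pass 70% of its speed; a pose out of reach is approached as far as the arm can. A call with a number of a shift or a turn outside -1 to 1 is refused whole. A call with a gripper value outside its range is refused whole. "hand" is the opening, from -1 (shut) to 1 (fully open), set as the call begins (left out, the last holds). The fingers move at their own pace and stop on an object; the grip force is fixed at half the most. Time passes only in rows, so rows that do not move let the fingers close. It gives the time, the measured TCP pose, the force, the opening and the grip force at its end, in the units of the state.
- get_obs(): the state, without advancing time (a new reading comes with each control period).
- capture(name): name is "scene" or "top" or "wrist"; returns a dict with "frame" (400x640x3 uint8, red, green, blue), "fov_y" (degrees; the focal length in pixels is half the picture's height over the tangent of half this angle, whatever the lens; pixels are square), "cx", "cy" (the principal point, pixels), "dist" ([k1, k2, p1, p2, k3] as OpenCV has them; the pictures are not rectified), "rvec" (rotation vector, rad) and "tvec" (3), from world to camera coordinates, as OpenCV has them; the wrist camera has in their place "hand_eye" (4x4, takes a point from camera to tool coordinates, whose origin is the TCP and whose axes are the flange's). Camera axes: x right, y down, z forward; pixel columns grow to the right and rows downward; lengths in mm; the calibration is good to about 2 mm. A picture is of the moment at which its call begins: read the wrist's pose just before it. There is no depth.
- bot.close_job(): hands the job in; it is judged then, once.
Trained networks look in the newest picture that a camera, given by its name, has taken for a name from the list of things; names that differ only in an ending like _2 or _b are one class to them, and where a whole thing is asked for, a point or a joint stands for the part that bears it (a point fixed in the world has none). Each returns a list of dicts, best first, with "p" (0 to 1); they miss things now and then, are a little off and sometimes report something else, mostly with a low value. They report only what shows in the picture. A call takes as long as a camera call. They do not tell look-alikes from the thing itself.
- spot_in(query, camera): "at" ([row, column] in pixels, amid what is visible of it).
- trace(query, camera): "mask" (400x640 bool, what is visible of it) and "at" ([row, column] in pixels, amid what is visible of it).
- pinpoint(query, camera): "at" ([row, column] in pixels: a listed point, or the origin of a listed thing).
The state is a dict: "time": time; "joint_positions": joint angles; "dq": joint speeds; "tau": joint torques, N m; "tool_pos": TCP position; "tcp_rot": TCP orientation; "contact_force": force on the tool from outside, world axes, zero at the start; "moment": the same for the moment, N m; "grip_width": finger opening in mm; "finger_force": force on a finger pad.
Only numpy, scipy, OpenCV 4.12 (cv2) and the standard library are available. Lean on these libraries where they do the work, as an engineer would, in place of code of your own. Each camera call takes 0.05 s, during which the arm holds its last target. There are 200 camera calls.

## Working session

There is one attempt and no reset: what is moved stays moved. The work goes in short steps, Python scripts to look and compute and a tool call to move; the robot and the scene stay as the last step left them, time stands still between calls to the robot, and variables do not carry over. Pictures are saved under pics/ and viewed, at most 10 in all, crops included, and the job is handed in when it is done.

Besides the shell and the picture viewer there is one more tool, called after "Emit:" as a command line: name --argument value ..., lists and objects as JSON in quotes. play_rows: Moves the arm, as the interface text tells. Shifts and turns lie within -1 to 1; 1 stands for 3 cm of shift or 8 degrees of turn. Its arguments: {"type":"object","properties":{"rows":{"type":"array"},"hand":{"type":"number"}},"required":["rows"]}

```bash
mkdir -p pics; cat > h.py <<'E'
import numpy as np, cv2
from plant import get_obs, capture, bot, spot_in, trace, pinpoint
from scipy.spatial.transform import Rotation as R
def cam(name):
    o=get_obs(); c=capture(name); f=200/np.tan(np.radians(c['fov_y'])/2)
    K=np.array([[f,0,c['cx']],[0,f,c['cy']],[0,0,1.]]); d=np.array(c['dist'],float)
    if 'rvec' in c:
        Rm=cv2.Rodrigues(np.array(c['rvec'],float))[0]; t=np.array(c['tvec'],float).ravel()
    else:
        T=np.eye(4); T[:3,:3]=R.from_euler('xyz',o['tcp_rot']).as_matrix(); T[:3,3]=o['tool_pos']
        M=np.linalg.inv(T@np.array(c['hand_eye'])); Rm=M[:3,:3]; t=M[:3,3]
    return dict(frame=c['frame'],K=K,d=d,R=Rm,t=t)
def ray(c,at):
    p=cv2.undistortPoints(np.array([[[at[1],at[0]]]],float),c['K'],c['d'])[0,0]
    v=c['R'].T@np.array([p[0],p[1],1]); return -c['R'].T@c['t'], v/np.linalg.norm(v)
def tri(rs):
    A=sum(np.eye(3)-np.outer(v,v) for o,v in rs); b=sum((np.eye(3)-np.outer(v,v))@o for o,v in rs)
    X=np.linalg.solve(A,b); return X,[round(float(np.linalg.norm(np.cross(X-o,v))),1) for o,v in rs]
def onz(r,z): return r[0]+r[1]*(z-r[0][2])/r[1][2]
def proj(c,X): 
    p=cv2.projectPoints(np.array(X,float).reshape(-1,1,3),cv2.Rodrigues(c['R'])[0],c['t'],c['K'],c['d'])[0][:,0]; return p[:,::-1]
def save(c,n): cv2.imwrite('pics/'+n,c['frame'][:,:,::-1])
E
python3 - <<'E'
from h import *
np.set_printoptions(precision=1,suppress=True)
Z={'carrier_a_tab':151,'carrier_a':30,'tube_basket':30,'stand':0,'stand_cradle0':117,'stand_cradle1':117,'stand_cradle2':117,'dryer':0,'dryer_bay0':45,'dryer_bay1':45,'reagent_bottle':0,'sample_jar':0,'beaker':0}
for n in ['scene','top']:
    c=cam(n); save(c,n+'0.png'); print(n,'cam at',-c['R'].T@c['t'])
    for q,z in Z.items():
        for r in pinpoint(q,n)[:4]:
            if r['p']>.2: print(q,round(r['p'],2),np.array(r['at']),onz(ray(c,r['at']),z))
E
```

```text
scene cam at [1033.1 -529.3 1318.2]
carrier_a_tab 0.75 [ 72.2 357. ] [483.8 535.8 151. ]
carrier_a_tab 0.7 [102.6 382.8] [617.1 466.1 151. ]
carrier_a_tab 0.57 [121.9 348.2] [568.  341.5 151. ]
carrier_a_tab 0.35 [213.4 379.1] [799.7 117.3 151. ]
carrier_a 0.96 [150.2 345.7] [573.3 327.9  30. ]
carrier_a 0.95 [124.8 377.1] [605.6 473.2  30. ]
carrier_a 0.8 [ 96.8 355.6] [483.2 541.3  30. ]
carrier_a 0.72 [165.2 322.5] [543.2 239.2  30. ]
tube_basket 0.94 [190.9 298.9] [534.7 121.5  30. ]
stand 0.68 [168.6 322.8] [539.7 246.6  -0. ]
stand_cradle0 0.78 [132.  345.2] [567.4 327.9 117. ]
stand_cradle0 0.71 [151.2 325.1] [555.4 233.9 117. ]
stand_cradle1 0.78 [132.  345.2] [567.4 327.9 117. ]
stand_cradle1 0.71 [151.2 325.1] [555.4 233.9 117. ]
stand_cradle2 0.78 [132.  345.2] [567.4 327.9 117. ]
stand_cradle2 0.71 [151.2 325.1] [555.4 233.9 117. ]
dryer 0.67 [288.2 223.2] [ 525.3 -242.     0. ]
dryer 0.53 [165. 326.] [540.7 263.8   0. ]
dryer_bay0 0.8 [298.9 219.2] [ 552.4 -281.9   45. ]
dryer_bay0 0.6 [269.2 229.4] [ 522.6 -198.6   45. ]
dryer_bay0 0.6 [119.6 349.6] [524.5 431.4  45. ]

[... 1222 characters left out ...]
.1 243.5] [569.  342.2 117. ]
stand_cradle1 0.56 [232.1 314.2] [532.8 115.7 117. ]
stand_cradle2 0.79 [228.3 275. ] [547.3 240.9 117. ]
stand_cradle2 0.67 [222.1 243.5] [569.  342.2 117. ]
stand_cradle2 0.56 [232.1 314.2] [532.8 115.7 117. ]
dryer 0.62 [229.4 419.2] [ 535.7 -243.8    0. ]
dryer_bay0 0.63 [227.5 412. ] [ 542.1 -210.9   45. ]
dryer_bay0 0.56 [229.2 432.8] [ 534.8 -281.1   45. ]
dryer_bay1 0.63 [227.5 412. ] [ 542.1 -210.9   45. ]
dryer_bay1 0.56 [229.2 432.8] [ 534.8 -281.1   45. ]
reagent_bottle 0.71 [164.2 287.3] [770.9 206.7   0. ]
sample_jar 0.84 [165.5 341.4] [762.5  19.2   0. ]
beaker 0.93 [160.2 387.7] [ 777.9 -142.2    0. ]
beaker 0.25 [162.7 340.6] [772.3  21.7   0. ]
```

```bash
python3 - <<'E'
import cv2
a=cv2.imread('pics/scene0.png');b=cv2.imread('pics/top0.png')
a=cv2.resize(a[60:330,190:430],None,fx=2.2,fy=2.2,interpolation=3)
b=cv2.resize(b[140:290,150:460],None,fx=2.5,fy=2.5,interpolation=3)
cv2.imwrite('pics/a.png',a);cv2.imwrite('pics/b.png',b)
E
```

```text
(no output)
```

View pics/a.png

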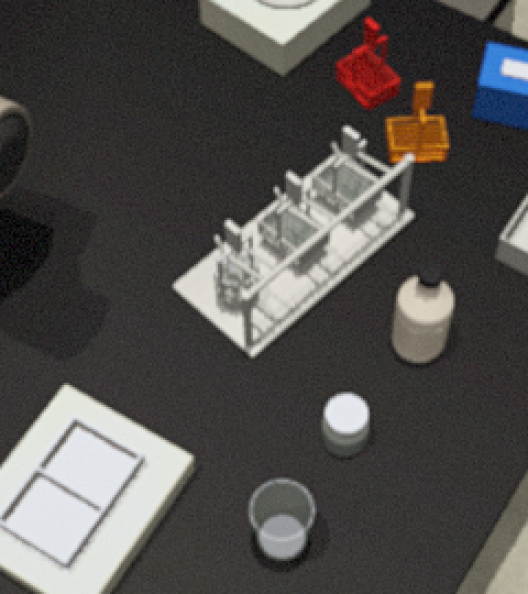

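View pics/b.png

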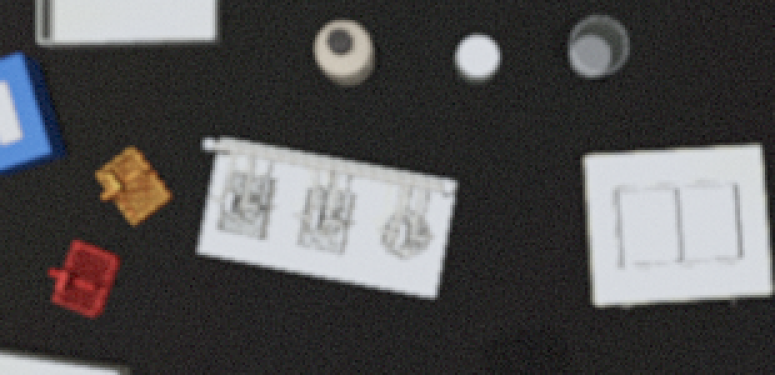

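The scene shows the carriers on the +y and middle hooks (crop b, about (245,200) and (327,210)). The basket is on the -y hook, the red and orange look-alikes are at far left, and the dryer is at right with two bays. Next I'll look at the dryer with the wrist camera.

```bash
python3 - <<'E'
from h import *
np.set_printoptions(precision=2,suppress=True)
o=get_obs(); print(o['tool_pos'],np.degrees(o['tcp_rot']),o['grip_width'],o['time'],o['contact_force'])
print(capture('wrist')['hand_eye'],capture('wrist')['fov_y'])
E
```

```text
[ 136.91 -506.83  240.74] [180.     0.    15.11] 91.97074867882144 1.4 [ 0.45  0.06 -0.64]
[[  -0.     -0.97   -0.26   69.2 ]
 [   1.     -0.      0.      0.16]
 [  -0.     -0.26    0.97 -145.52]
 [   0.      0.      0.      1.  ]] 62.859463830199616
```

Emit:
play_rows --rows '[[[1, 0.5, 1], [0, 0, 0]], [[1, 0.5, 1], [0, 0, 0]], [[1, 0.5, 1], [0, 0, 0]], [[1, 0.5, 0], [0, 0, 0]], [[1, 0.5, 0], [0, 0, 0]], [[1, 0.5, 0], [0, 0, 0]], [[1, 0.5, 0], [0, 0, 0]], [[1, 1, 0], [0, 0, 0]], [[1, 1, 0], [0, 0, 0]], [[0.5, 1, 0], [0, 0, 0]], [[0, 0.5, 0], [0, 0, 0]], [[0, 0, 0], [0, 0, 0]]]'

```text
time: 3.0
tool_pos: [421.6, -296.4, 331.0]
tcp_rot: [3.141, 0.0, 0.265]
contact_force: [0.3, -0.7, 0.0]
grip_width: 91.9
finger_force: 0.0
```

```bash
python3 - <<'E'
from h import *
import pickle
np.set_printoptions(precision=2,suppress=True)
o=get_obs(); print(o['tool_pos'],np.degrees(o['tcp_rot']),o['time'],o['contact_force'])
c=cam('wrist'); save(c,'w1.png'); pickle.dump(c,open('w1.pkl','wb'))
for q in ['dryer_bay0','dryer']:
  for r in pinpoint(q,'wrist'): print(q,r['p'],r['at'],onz(ray(c,r['at']),45))
E
```

```text
[ 421.65 -296.4   331.02] [179.97   0.01  15.18] 3.0 [ 0.27 -0.71  0.01]
dryer_bay0 0.88 [73.3, 269.6] [ 526.95 -203.03   45.  ]
dryer_bay0 0.57 [83.1, 330.7] [ 535.31 -279.6    45.  ]
dryer 0.9 [84.7, 303.6] [ 524.62 -247.37   45.  ]
dryer 0.7 [74.6, 272.9] [ 526.49 -207.37   45.  ]
```

View pics/w1.png

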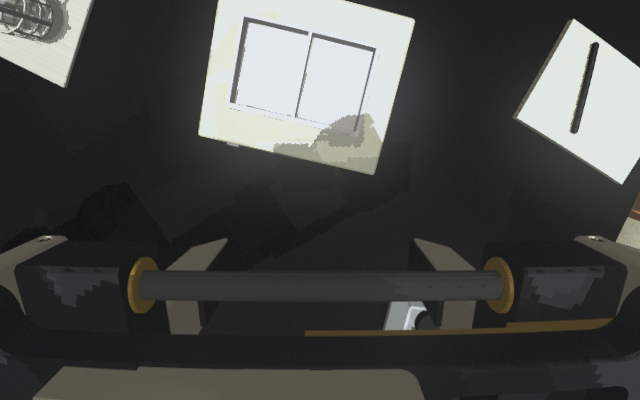

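The dryer shows clearly: box corners at (414,17), (375,173) and (199,134), with both bays' floors in view. I'll take a second view on the way, then look at the stand.

Emit:
play_rows --rows '[[[0, 1, 0], [0, 0, 0]], [[0, 1, 0], [0, 0, 0]], [[0, 1, 0], [0, 0, 0]], [[0, 0, 0], [0, 0, 0]], [[0, 0, 0], [0, 0, 0]]]'

```text
time: 3.78
tool_pos: [421.8, -208.0, 330.8]
tcp_rot: [3.141, 0.0, 0.263]
contact_force: [-0.1, 0.8, 0.7]
grip_width: 91.9
finger_force: 0.0
```

```bash
python3 - <<'E'
from h import *
import pickle
c=cam('wrist'); save(c,'w2.png'); pickle.dump(c,open('w2.pkl','wb'))
E
```

Emit:
play_rows --rows '[[[0, 1, 0], [0, 0, -0.5]], [[0, 1, 0], [0, 0, -0.5]], [[0, 1, 0], [0, 0, -0.5]], [[0, 1, 0], [0, 0, -0.5]], [[0, 1, 0], [0, 0, -0.5]], [[0, 1, 0], [0, 0, -0.5]], [[0, 1, 0], [0, 0, 0]], [[0, 1, 0], [0, 0, 0]], [[0, 1, 0], [0, 0, 0]], [[0, 1, 0], [0, 0, 0]], [[0, 0.5, 0], [0, 0, 0]], [[0, 0, 0], [0, 0, 0]]]'

```text
time: 5.32
tool_pos: [422.2, 108.1, 330.6]
tcp_rot: [3.141, 0.0, -0.154]
contact_force: [0.9, -0.2, -0.1]
grip_width: 92.1
finger_force: 0.0
```

```bash
python3 - <<'E'
from h import *
import pickle
np.set_printoptions(precision=2,suppress=True)
o=get_obs(); print(o['tool_pos'],np.degrees(o['tcp_rot']),o['time'],o['contact_force'])
c=cam('wrist'); save(c,'w3.png'); pickle.dump(c,open('w3.pkl','wb'))
for q,z in [('carrier_a_tab',151),('stand_cradle0',117),('tube_basket',30)]:
  for r in pinpoint(q,'wrist'): print(q,round(r['p'],2),r['at'],onz(ray(c,r['at']),z))
E
```

```text
[422.2  108.07 330.57] [179.97   0.01  -8.84] 5.325 [ 0.92 -0.22 -0.11]
carrier_a_tab 0.74 [78.5, 61.0] [573.26 341.8  151.  ]
stand_cradle0 0.76 [81.3, 85.9] [573.25 339.45 117.  ]
stand_cradle0 0.69 [85.8, 183.7] [548.63 233.47 117.  ]
stand_cradle0 0.6 [92.6, 289.5] [523.23 124.39 117.  ]
tube_basket 0.79 [96.6, 295.7] [524.9  123.89  30.  ]
```

View pics/w3.png

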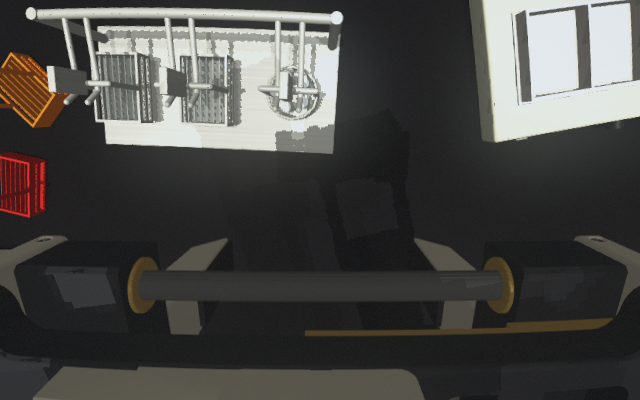

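View pics/w2.png

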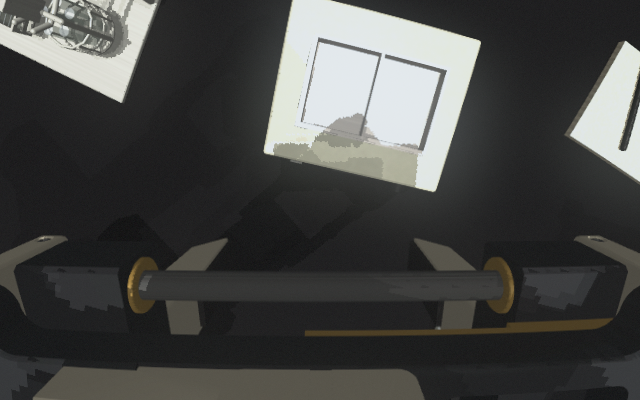

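In w3 the tabs are at about (68,79), (173,82) and basket (285,85). The dryer front corners are at (264,153) and (436,191) in w2. I'll take two more stand views.

Emit:
play_rows --rows '[[[0, 1, 0], [0, 0, 0]], [[0, 1, 0], [0, 0, 0]], [[0, 1, 0], [0, 0, 0]], [[0, 1, 0], [0, 0, 0]], [[0, 0, 0], [0, 0, 0]], [[0, 0, 0], [0, 0, 0]]]'

```text
time: 6.28
tool_pos: [422.0, 227.3, 330.7]
tcp_rot: [3.141, 0.0, -0.156]
contact_force: [-0.5, -0.2, -0.6]
grip_width: 91.6
finger_force: 0.0
```

```bash
python3 - <<'E'
from h import *
import pickle
np.set_printoptions(precision=2,suppress=True)
o=get_obs(); print(o['tool_pos'],np.degrees(o['tcp_rot']),o['time'])
c=cam('wrist'); save(c,'w4.png'); pickle.dump(c,open('w4.pkl','wb'))
for q,z in [('carrier_a_tab',151),('stand_cradle0',117)]:
  for r in pinpoint(q,'wrist'): print(q,round(r['p'],2),r['at'],onz(ray(c,r['at']),z))
# dryer corners, undist tri
w1=pickle.load(open('w1.pkl','rb'));w2=pickle.load(open('w2.pkl','rb'))
def ref(c,p):
    g=cv2.cvtColor(c['frame'],cv2.COLOR_RGB2GRAY)
    return cv2.cornerSubPix(g,np.array([[p]],np.float32),(4,4),(-1,-1),(3,50,.01))[0,0]
for n,a,b in [('BL',(199,134),(264,153)),('BR',(375,173),(436,191)),('TR',(414,17),(480,41)),('inTL',(245,18),(318,38)),('inTR',(376,49),(446,70)),('div top',(311,33),(382,54)),('divbot',(296,117),(362,136))]:
    pa,pb=ref(w1,a),ref(w2,b)
    print(n,pa,pb,*tri([ray(w1,pa[::-1]),ray(w2,pb[::-1])]))
E
```

```text
[422.05 227.28 330.68] [179.96   0.    -8.92] 6.275
carrier_a_tab 0.88 [185.7, 31.7] [476.26 531.58 151.  ]
carrier_a_tab 0.69 [58.9, 45.2] [594.77 472.02 151.  ]
carrier_a_tab 0.58 [55.2, 174.4] [571.72 341.84 151.  ]
stand_cradle0 0.96 [72.4, 402.4] [525.27 124.13 117.  ]
stand_cradle0 0.92 [60.3, 188.0] [572.69 341.94 117.  ]
stand_cradle0 0.77 [63.3, 293.8] [551.07 233.98 117.  ]
BL [197.83 134.28] [263.34 152.29] [ 429.97 -129.12   44.9 ] [0.2, 0.2]
BR [372.93 174.5 ] [434.1  191.45] [ 438.19 -365.72   41.1 ] [0.1, 0.1]
TR [414.63  19.6 ] [480.56  41.24] [ 635.58 -358.6    41.72] [0.1, 0.1]
inTL [243.67  16.22] [317.57  38.41] [ 577.64 -163.62   68.12] [0.7, 0.7]
inTR [375.39  48.64] [446.47  70.23] [ 583.52 -319.15   70.09] [0.2, 0.2]
div top [310.54  32.94] [382.07  54.35] [ 581.89 -241.61   60.12] [0.1, 0.1]
divbot [294.96 116.51] [359.75 136.4 ] [ 483.02 -245.99   39.42] [1.1, 1.1]
```

View pics/w4.png

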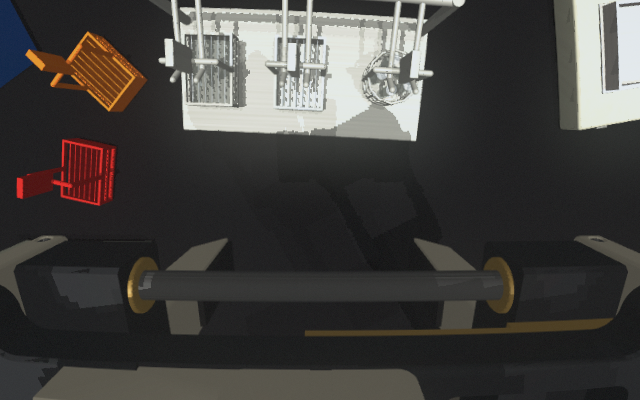

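Dryer centre is about (532,-243.5) with yaw 2.1°; box top z is about 43 and wall top about 69, which matches the text. I'll enlarge the tabs next.

```bash
python3 - <<'E'
import cv2,numpy as np
a=cv2.imread('pics/w3.png')[45:125,40:240];b=cv2.imread('pics/w4.png')[25:105,150:350]
cv2.imwrite('pics/tabs.png',cv2.resize(np.vstack([a,b]),None,fx=3.7,fy=3.7,interpolation=2))
E
```

```text
(no output)
```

View pics/tabs.png

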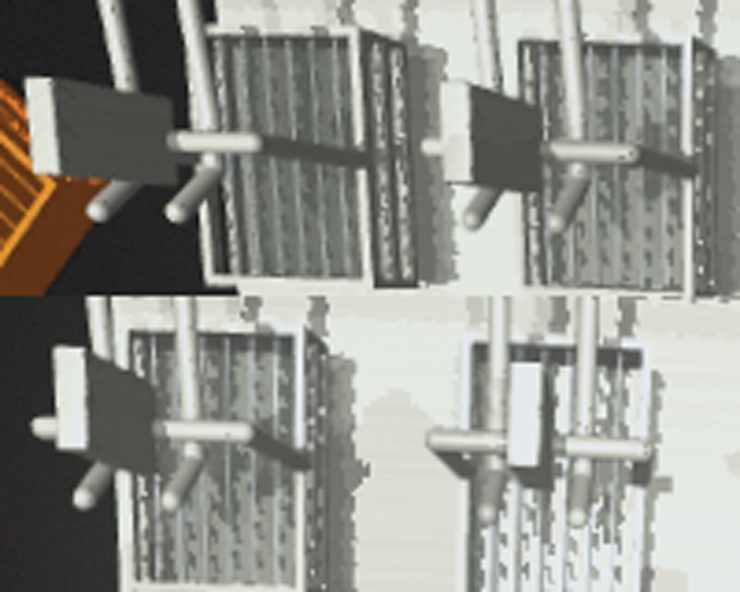

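```bash
python3 - <<'E'
from h import *
import pickle
np.set_printoptions(precision=2,suppress=True)
a=pickle.load(open('w3.pkl','rb'));b=pickle.load(open('w4.pkl','rb'))
for n,p,q in [('A',(51.8,79.1),(169.2,52.6)),('B',(163.4,80.9),(292.3,57)),('A far',(48.5,66),(166.5,38.8)),('A near',(51+2,92),(170,66.5)),('B far',(162.3,67.2),(292.5,43.4)),('B near',(164.5,94.6),(292,70.7)),('stand BL',(105,143),(183,130)),('stand BR',(333,153),(416,141))]:
    print(n,*tri([ray(a,p[::-1]),ray(b,q[::-1])]), onz(ray(b,q[::-1]),166 if 's' not in n else 0))
E
```

```text
A [571.04 340.36 165.64] [0.1, 0.1] [571.01 340.23 166.  ]
B [547.99 231.9  167.38] [0.0, 0.0] [548.25 231.97 166.  ]
A far [582.95 339.97 165.73] [0.0, 0.0] [582.83 339.86 166.  ]
A near [559.24 342.21 166.44] [0.0, 0.0] [559.32 342.39 166.  ]
B far [559.3  229.77 167.76] [0.3, 0.3] [559.41 229.84 166.  ]
B near [536.51 234.17 166.8 ] [0.3, 0.3] [536.88 234.22 166.  ]
stand BL [509.29 408.28  10.94] [1.0, 1.0] [508.72 412.8    0.  ]
stand BR [441.85  86.     6.82] [0.6, 0.6] [440.49  84.09   0.  ]
```

Tab tops triangulate to A (571,340,166) and B (548,232,167), which match the stated heights. Stand yaw is about -11.8°. I'll approach B first.

Emit:
play_rows --hand -0.1 --rows '[[[1, 0.04, -0.5], [0, 0, -0.1]], [[1, 0.04, -0.8], [0, 0, -0.1]], [[1, 0.04, -0.8], [0, 0, -0.1]], [[1, 0.04, -0.8], [0, 0, -0.07]], [[0.2, 0, -0.8], [0, 0, 0]], [[0, 0, 0], [0, 0, 0]], [[0, 0, 0], [0, 0, 0]], [[0, 0, 0], [0, 0, 0]]]'

```text
time: 7.42
tool_pos: [548.1, 233.1, 221.4]
tcp_rot: [-3.141, -0.002, -0.207]
contact_force: [0.2, -0.4, 0.4]
grip_width: 41.0
finger_force: 0.0
```

```bash
python3 - <<'E'
from h import *
np.set_printoptions(precision=2,suppress=True)
o=get_obs(); print(o['tool_pos'],np.degrees(o['tcp_rot']),o['time'],o['grip_width'])
E
```

```text
[548.12 233.05 221.36] [-179.94   -0.13  -11.84] 7.425 40.990524382859036
```

Emit:
play_rows --rows '[[[0, -0.04, -0.6], [0, 0, 0]], [[0, 0, -0.6], [0, 0, 0]], [[0, 0, -0.6], [0, 0, 0]], [[0, 0, -0.4], [0, 0, 0]], [[0, 0, -0.2], [0, 0, 0]], [[0, 0, 0], [0, 0, 0]], [[0, 0, 0], [0, 0, 0]]]'

```text
time: 8.3
tool_pos: [548.3, 231.9, 148.5]
tcp_rot: [-3.141, -0.001, -0.207]
contact_force: [-0.3, -0.8, -0.0]
grip_width: 41.7
finger_force: 0.0
```

Emit:
play_rows --hand -1 --rows '[[[0, 0, 0], [0, 0, 0]], [[0, 0, 0], [0, 0, 0]], [[0, 0, 0], [0, 0, 0]], [[0, 0, 0], [0, 0, 0]], [[0, 0, 0], [0, 0, 0]], [[0, 0, 0], [0, 0, 0]]]'

```text
time: 9.05
tool_pos: [548.0, 231.7, 147.8]
tcp_rot: [3.142, -0.0, -0.207]
contact_force: [-0.5, 0.6, -0.3]
grip_width: 7.5
finger_force: 30.0
```

Emit:
play_rows --rows '[[[0, 0, 0.2], [0, 0, 0]], [[0, 0, 0.2], [0, 0, 0]], [[0, 0, 0.2], [0, 0, 0]], [[0, 0, 0.2], [0, 0, 0]], [[0, 0, 0.2], [0, 0, 0]], [[0, 0, 0.15], [0, 0, 0]], [[0, 0, 0], [0, 0, 0]]]'

```text
time: 9.93
tool_pos: [548.1, 231.8, 182.7]
tcp_rot: [-3.141, -0.001, -0.207]
contact_force: [-0.0, -1.5, -1.8]
grip_width: 7.7
finger_force: 30.0
```

Emit:
play_rows --rows '[[[-0.3, 0.063, 0], [0, 0, 0]], [[-0.4, 0.084, 0], [0, 0, 0]], [[-0.5, 0.105, 0], [0, 0, 0]], [[-0.5, 0.105, 0], [0, 0, 0]], [[-0.5, 0.105, 0], [0, 0, 0]], [[-0.5, 0.105, 0], [0, 0, 0]], [[-0.3, 0.063, 0], [0, 0, 0]], [[-0.2, 0, 0.3], [0, 0, 0]], [[0, 0, 0.6], [0, 0, 0]], [[0, 0, 0.6], [0, 0, 0]], [[0, 0, 0.3], [0, 0, 0]], [[0, 0, 0], [0, 0, 0]]]'

```text
time: 11.42
tool_pos: [452.3, 250.7, 236.9]
tcp_rot: [-3.141, -0.001, -0.207]
contact_force: [-0.2, 0.0, -2.7]
grip_width: 8.0
finger_force: 30.0
```

Emit:
play_rows --rows '[[[-0.3, -0.2, 0.7], [0, 0, 0]], [[-0.3, -0.4, 0.8], [0, 0, 0.1]], [[0, -0.7, 0.5], [0, 0, 0.1]], [[0, -0.9, 0], [0, 0, 0.1]], [[0, -0.9, 0], [0, 0, 0.1]], [[0, -0.9, 0], [0, 0, 0.1]], [[0, -0.9, 0], [0, 0, 0.1]], [[0, -0.9, 0], [0, 0, 0.1]], [[0, -0.9, 0], [0, 0, 0.1]], [[0, -0.9, 0], [0, 0, 0.1]], [[0, -0.9, 0], [0, 0, 0.1]], [[0.2, -0.9, 0], [0, 0, 0.1]]]'

```text
time: 12.92
tool_pos: [439.4, -32.2, 295.6]
tcp_rot: [-3.141, 0.001, -0.053]
contact_force: [0.9, -0.2, -2.6]
grip_width: 7.8
finger_force: 30.0
```

Emit:
play_rows --rows '[[[0.4, -0.9, 0], [0, 0, 0.1]], [[0.4, -0.9, 0], [0, 0, 0.1]], [[0.4, -0.9, 0], [0, 0, 0.1]], [[0.4, -0.9, 0], [0, 0, 0.1]], [[0.4, -0.9, 0], [0, 0, 0.1]], [[0.4, -0.9, -0.3], [0, 0, 0.1]], [[0.4, -0.9, -0.5], [0, 0, 0.04]], [[0.3, -0.9, -0.6], [0, 0, 0]], [[0.1, -0.7, -0.6], [0, 0, 0]], [[0, -0.4, -0.2], [0, 0, 0]], [[0, 0, 0], [0, 0, 0]], [[0, 0, 0], [0, 0, 0]]]'

```text
time: 14.42
tool_pos: [536.1, -279.8, 231.1]
tcp_rot: [3.141, -0.001, 0.037]
contact_force: [-0.5, 0.2, -3.0]
grip_width: 7.7
finger_force: 30.0
```

```bash
python3 - <<'E'
from h import *
np.set_printoptions(precision=2,suppress=True)
o=get_obs(); print(o['tool_pos'],np.degrees(o['tcp_rot']),o['time'],o['grip_width'])
E
```

```text
[ 536.08 -279.8   231.13] [179.97  -0.06   2.1 ] 14.425 7.715952998369468
```

Emit:
play_rows --rows '[[[-0.08, -0.12, -0.4], [0, 0, 0]], [[0, 0, -0.4], [0, 0, 0]], [[0, 0, -0.4], [0, 0, 0]], [[0, 0, 0], [0, 0, 0]], [[0, 0, 0], [0, 0, 0]]]'

```text
time: 15.05
tool_pos: [533.7, -284.0, 194.3]
tcp_rot: [3.141, -0.0, 0.036]
contact_force: [-0.0, -0.4, -1.5]
grip_width: 7.7
finger_force: 30.0
```

```bash
python3 - <<'E'
from h import *
np.set_printoptions(precision=2,suppress=True)
o=get_obs(); print(o['tool_pos'],np.degrees(o['tcp_rot']),o['time'],o['grip_width'])
c=cam('wrist');
for r in pinpoint('carrier_a','wrist')[:2]: print(r, onz(ray(c,r['at']),77))
d=cam('scene'); 
for r in pinpoint('carrier_a','scene')[:4]: print(r, onz(ray(d,r['at']),77))
a=c['frame'][:250,100:500]; b=cv2.resize(d['frame'][220:340,150:290],None,fx=2.8,fy=2.8,interpolation=2)[:336]
out=np.zeros((590,400,3),np.uint8); out[:250]=a; out[250:586,:392]=b
cv2.imwrite('pics/p1.png',out[:,:,::-1])
E
```

```text
[ 533.71 -284.    194.35] [179.98  -0.01   2.08] 15.05 7.713640629877029
{'at': [154.3, 345.2], 'p': 0.71} [596.91 282.51  77.  ]
{'at': [293.3, 214.1], 'p': 0.66} [ 543.7  -283.34   77.  ]
{'at': [100.9, 358.8], 'p': 0.6} [521.25 492.35  77.  ]
{'at': [121.0, 378.8], 'p': 0.58} [618.05 453.26  77.  ]
```

View pics/p1.png

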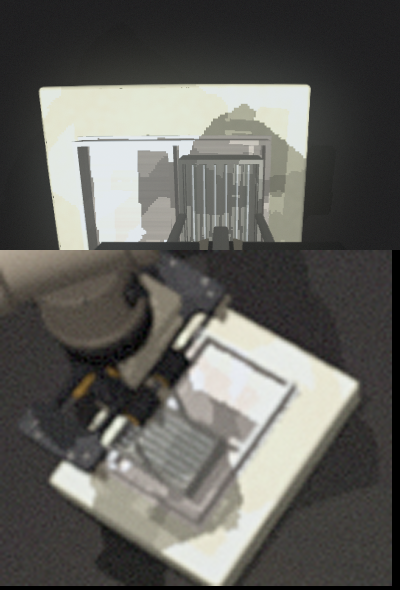

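```bash
python3 - <<'E'
from h import *
np.set_printoptions(precision=1,suppress=True)
c=cam('wrist'); save(c,'w5.png')
t=np.radians(2.08)
def P(cx,cy,x,y,z): return [cx+x*np.cos(t)-y*np.sin(t),cy+x*np.sin(t)+y*np.cos(t),z]
print('carrier rim/wire far corners', proj(c,[P(533.7,-284,42,30,108.5),P(533.7,-284,42,-30,108.5)]))
print('bay inner far top', proj(c,[P(533.7,-283.5,49,38,67),P(533.7,-283.5,49,-38,67)]))
im=cv2.resize(c['frame'][120:220,240:400],None,fx=5,fy=5,interpolation=2); cv2.imwrite('pics/p2.png',im[:,:,::-1])
E
```

```text
carrier rim/wire far corners [[159.8 277.2]
 [159.7 362. ]]
bay inner far top [[145.4 273. ]
 [145.3 365.1]]
```

View pics/p2.png

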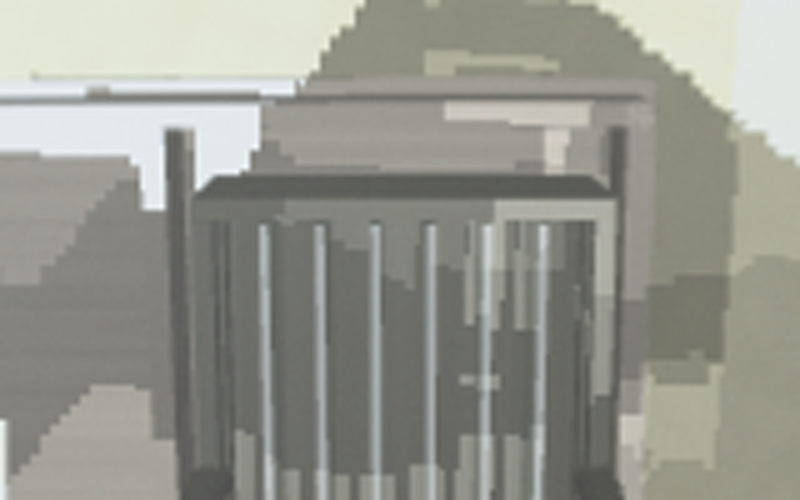

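The carrier rim (278.6–362.8, row 159.5) and bay edges (273–365.6, row 145.6) are within 1 px or so of prediction, so it's centred. Lowering.

Emit:
play_rows --rows '[[[0, 0.02, -0.2], [0, 0, 0]], [[0, 0, -0.25], [0, 0, 0]], [[0, 0, -0.25], [0, 0, 0]], [[0, 0, -0.15], [0, 0, 0]], [[0, 0, -0.08], [0, 0, 0]], [[0, 0, 0], [0, 0, 0]], [[0, 0, 0], [0, 0, 0]]]'

```text
time: 16.18
tool_pos: [533.6, -283.4, 166.6]
tcp_rot: [3.141, -0.0, 0.036]
contact_force: [0.0, 0.2, -2.8]
grip_width: 7.9
finger_force: 30.0
```

Emit:
play_rows --rows '[[[0, 0, -0.05], [0, 0, 0]], [[0, 0, -0.03], [0, 0, 0]], [[0, 0, 0], [0, 0, 0]]]'

```text
time: 16.55
tool_pos: [533.5, -283.3, 163.9]
tcp_rot: [-3.142, 0.0, 0.036]
contact_force: [-0.1, -0.1, -1.6]
grip_width: 7.9
finger_force: 30.0
```

Emit:
play_rows --rows '[[[0, 0, -0.03], [0, 0, 0]], [[0, 0, 0], [0, 0, 0]], [[0, 0, 0], [0, 0, 0]]]'

```text
time: 16.92
tool_pos: [533.6, -283.4, 163.2]
tcp_rot: [3.141, -0.0, 0.036]
contact_force: [-0.4, 0.7, -1.7]
grip_width: 7.8
finger_force: 30.0
```

Emit:
play_rows --rows '[[[0, 0, -0.03], [0, 0, 0]], [[0, 0, 0], [0, 0, 0]], [[0, 0, 0], [0, 0, 0]]]'

```text
time: 17.3
tool_pos: [533.6, -283.4, 163.2]
tcp_rot: [3.141, -0.001, 0.036]
contact_force: [-2.5, 2.6, 5.9]
grip_width: 8.2
finger_force: 30.0
```

Contact with the floor. Opening, then up.

Emit:
play_rows --hand -0.1 --rows '[[[0, 0, 0], [0, 0, 0]], [[0, 0, 0], [0, 0, 0]], [[0, 0, 0], [0, 0, 0]], [[0, 0, 0], [0, 0, 0]]]'

```text
time: 17.8
tool_pos: [533.5, -283.4, 162.0]
tcp_rot: [3.142, 0.0, 0.036]
contact_force: [0.4, 0.8, -0.5]
grip_width: 40.2
finger_force: 0.0
```

Emit:
play_rows --rows '[[[0, 0, 0.4], [0, 0, 0]], [[0, 0, 0.7], [0, 0, 0]], [[0, 0, 0.8], [0, 0, 0]], [[0, 0, 0.8], [0, 0, -0.1]], [[-0.4, 0.8, 0.7], [0, 0, -0.1]], [[-0.4, 1, 0.3], [0, 0, -0.1]], [[-0.4, 1, 0], [0, 0, -0.1]], [[-0.4, 1, 0], [0, 0, -0.1]], [[-0.4, 1, 0], [0, 0, -0.1]], [[-0.4, 1, 0], [0, 0, -0.1]], [[0, 1, 0], [0, 0, -0.1]], [[0, 1, 0], [0, 0, -0.1]]]'

```text
time: 19.3
tool_pos: [461.5, -48.5, 274.3]
tcp_rot: [3.141, -0.002, -0.09]
contact_force: [0.3, 0.0, -0.8]
grip_width: 41.3
finger_force: 0.0
```

Emit:
play_rows --rows '[[[0, 1, 0], [0, 0, -0.1]], [[0, 1, 0], [0, 0, -0.1]], [[0, 1, 0], [0, 0, -0.1]], [[0, 1, 0], [0, 0, -0.1]], [[0, 1, 0], [0, 0, -0.1]], [[0, 1, 0], [0, 0, -0.1]], [[0.3, 1, 0], [0, 0, -0.1]], [[0.5, 1, 0], [0, 0, -0.1]], [[0.5, 1, 0], [0, 0, -0.04]], [[0.5, 1, 0], [0, 0, 0]], [[0.5, 1, 0], [0, 0, 0]], [[0, 0, 0], [0, 0, 0]]]'

```text
time: 20.8
tool_pos: [530.9, 282.2, 273.3]
tcp_rot: [-3.141, -0.0, -0.205]
contact_force: [0.2, -1.4, -0.4]
grip_width: 41.2
finger_force: 0.0
```

```bash
python3 - <<'E'
from h import *
np.set_printoptions(precision=2,suppress=True)
o=get_obs(); print(o['tool_pos'],np.degrees(o['tcp_rot']),o['time'],o['grip_width'])
c=cam('wrist'); save(c,'w6.png')
im=np.vstack([c['frame'][:200,:],cv2.resize(cam('scene')['frame'][220:340,150:290],(460,394),interpolation=2)[:,:,:].copy() if 0 else np.zeros((0,640,3),np.uint8)])
d=cam('scene')['frame']; s=np.zeros((380,640,3),np.uint8)
s[:,:320]=cv2.resize(d[230:349,150:250],(320,380),interpolation=2); s[:,320:]=cv2.resize(d[75:194,290:390],(320,380),interpolation=2)
cv2.imwrite('pics/p3.png',np.vstack([im,s])[:,:,::-1])
E
```

```text
[530.88 282.25 273.3 ] [-179.97   -0.02  -11.73] 20.8 41.18809372265678
```

View pics/p3.png

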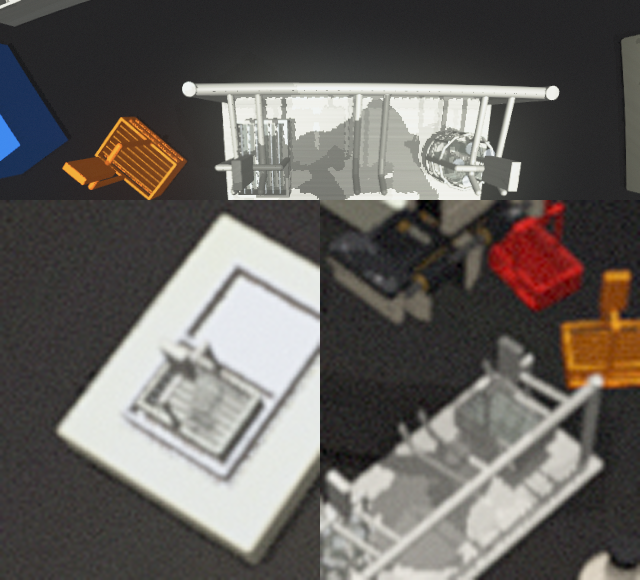

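The first carrier sits flat in the -y bay. A and the basket still hang as before. On to A.

Emit:
play_rows --rows '[[[0.4, 0.5, -0.3], [0, 0, 0]], [[0.5, 0.7, -0.6], [0, 0, 0]], [[0.44, 0.74, -0.7], [0, 0, 0]], [[0, 0, -0.34], [0, 0, 0]], [[0, 0, 0], [0, 0, 0]], [[0, 0, 0], [0, 0, 0]], [[0, 0, 0], [0, 0, 0]]]'

```text
time: 21.78
tool_pos: [570.9, 338.4, 216.3]
tcp_rot: [-3.141, -0.002, -0.207]
contact_force: [-0.2, -0.7, -0.2]
grip_width: 41.4
finger_force: 0.0
```

```bash
python3 - <<'E'
from h import *
np.set_printoptions(precision=2,suppress=True)
o=get_obs(); print(o['tool_pos'],np.degrees(o['tcp_rot']),o['time'],o['grip_width'])
E
```

```text
[570.94 338.39 216.31] [-179.95   -0.09  -11.88] 21.775 41.35004052018378
```

Emit:
play_rows --rows '[[[0, 0.067, -0.5], [0, 0, 0]], [[0, 0, -0.6], [0, 0, 0]], [[0, 0, -0.6], [0, 0, 0]], [[0, 0, -0.37], [0, 0, 0]], [[0, 0, -0.2], [0, 0, 0]], [[0, 0, 0], [0, 0, 0]], [[0, 0, 0], [0, 0, 0]]]'

```text
time: 22.65
tool_pos: [571.1, 341.0, 147.6]
tcp_rot: [-3.141, -0.001, -0.207]
contact_force: [0.6, -0.6, 0.5]
grip_width: 41.2
finger_force: 0.0
```

Emit:
play_rows --hand -1 --rows '[[[0, 0, 0], [0, 0, 0]], [[0, 0, 0], [0, 0, 0]], [[0, 0, 0], [0, 0, 0]], [[0, 0, 0], [0, 0, 0]], [[0, 0, 0], [0, 0, 0]], [[0, 0, 0], [0, 0, 0]]]'

```text
time: 23.4
tool_pos: [570.8, 340.9, 146.9]
tcp_rot: [-3.142, -0.0, -0.207]
contact_force: [-0.2, 0.7, 0.3]
grip_width: 7.7
finger_force: 30.0
```

Emit:
play_rows --rows '[[[0, 0, 0.2], [0, 0, 0]], [[0, 0, 0.2], [0, 0, 0]], [[0, 0, 0.2], [0, 0, 0]], [[0, 0, 0.2], [0, 0, 0]], [[0, 0, 0.2], [0, 0, 0]], [[0, 0, 0.15], [0, 0, 0]], [[0, 0, 0], [0, 0, 0]]]'

```text
time: 24.28
tool_pos: [570.9, 341.0, 181.8]
tcp_rot: [-3.141, -0.001, -0.207]
contact_force: [0.3, -0.4, -3.4]
grip_width: 7.6
finger_force: 30.0
```

Emit:
play_rows --rows '[[[-0.3, 0.063, 0], [0, 0, 0]], [[-0.4, 0.084, 0], [0, 0, 0]], [[-0.5, 0.105, 0], [0, 0, 0]], [[-0.5, 0.105, 0], [0, 0, 0]], [[-0.5, 0.105, 0], [0, 0, 0]], [[-0.5, 0.105, 0], [0, 0, 0]], [[-0.3, 0.063, 0], [0, 0, 0]], [[-0.2, 0, 0.5], [0, 0, 0]], [[0, 0, 0.9], [0, 0, 0]], [[0, 0, 0.9], [0, 0, 0]], [[0, -0.3, 0.9], [0, 0, 0]], [[0, -0.6, 0.7], [0, 0, 0]]]'

```text
time: 25.78
tool_pos: [475.1, 332.8, 300.7]
tcp_rot: [-3.14, -0.002, -0.206]
contact_force: [0.7, -0.3, -4.3]
grip_width: 7.9
finger_force: 30.0
```

Emit:
play_rows --rows '[[[-0.3, -0.9, 0], [0, 0, 0.1]], [[-0.3, -0.9, 0], [0, 0, 0.1]], [[-0.3, -0.9, 0], [0, 0, 0.1]], [[-0.3, -0.9, 0], [0, 0, 0.1]], [[0, -0.9, 0], [0, 0, 0.1]], [[0, -0.9, 0], [0, 0, 0.1]], [[0, -0.9, 0], [0, 0, 0.1]], [[0, -0.9, 0], [0, 0, 0.1]], [[0, -0.9, 0], [0, 0, 0.1]], [[0, -0.9, 0], [0, 0, 0.1]], [[0, -0.9, 0], [0, 0, 0.1]], [[0, -0.9, 0], [0, 0, 0.1]]]'

```text
time: 27.28
tool_pos: [438.9, 7.6, 299.6]
tcp_rot: [3.141, -0.002, -0.039]
contact_force: [0.5, 0.3, -3.0]
grip_width: 7.7
finger_force: 30.0
```

Emit:
play_rows --rows '[[[0.3, -0.9, 0], [0, 0, 0.1]], [[0.4, -0.9, 0], [0, 0, 0.1]], [[0.4, -0.9, 0], [0, 0, 0.1]], [[0.4, -0.9, 0], [0, 0, 0.1]], [[0.4, -0.9, -0.3], [0, 0, 0.1]], [[0.4, -0.9, -0.6], [0, 0, 0.04]], [[0.4, -0.8, -0.6], [0, 0, 0]], [[0.3, -0.4, -0.5], [0, 0, 0]], [[0, -0.2, -0.3], [0, 0, 0]], [[0, 0, 0], [0, 0, 0]], [[0, 0, 0], [0, 0, 0]]]'

```text
time: 28.65
tool_pos: [528.8, -194.7, 230.2]
tcp_rot: [3.141, -0.001, 0.037]
contact_force: [0.1, -0.5, -2.4]
grip_width: 8.0
finger_force: 30.0
```

```bash
python3 - <<'E'
from h import *
np.set_printoptions(precision=2,suppress=True)
o=get_obs(); print(o['tool_pos'],np.degrees(o['tcp_rot']),o['time'],o['grip_width'])
E
```

```text
[ 528.78 -194.68  230.21] [179.97  -0.05   2.11] 28.65 7.982872696979995
```

Emit:
play_rows --rows '[[[0.064, -0.29, -0.2], [0, 0, 0]], [[0, 0, -0.4], [0, 0, 0]], [[0, 0, -0.4], [0, 0, 0]], [[0, 0, -0.2], [0, 0, 0]], [[0, 0, 0], [0, 0, 0]], [[0, 0, 0], [0, 0, 0]]]'

```text
time: 29.4
tool_pos: [530.9, -204.0, 193.6]
tcp_rot: [3.141, -0.001, 0.036]
contact_force: [0.4, 0.3, -2.8]
grip_width: 7.6
finger_force: 30.0
```

```bash
python3 - <<'E'
from h import *
np.set_printoptions(precision=1,suppress=True)
o=get_obs(); print(o['tool_pos'],np.degrees(o['tcp_rot']),o['time'])
c=cam('wrist'); save(c,'w7.png')
t=np.radians(2.08); X,Y=o['tool_pos'][:2]; zu=o['tool_pos'][2]-117
def P(cx,cy,x,y,z): return [cx+x*np.cos(t)-y*np.sin(t),cy+x*np.sin(t)+y*np.cos(t),z]
print('rim', proj(c,[P(X,Y,42,30,zu+32),P(X,Y,42,-30,zu+32)]))
print('bay', proj(c,[P(530.7,-203.5,49,38,67),P(530.7,-203.5,49,-38,67)]))
g=cv2.cvtColor(c['frame'],cv2.COLOR_RGB2GRAY)
np.set_printoptions(linewidth=250)
for r in (152,166,172,180): print(r,g[r,262:292],g[r,350:376])
for k in (300,320,340): print(k,g[138:172,k])
for r in trace('carrier_a','wrist')[:2]:
    ys,xs=np.where(r['mask']); print(r['p'],ys.min(),ys.max(),xs.min(),xs.max())
E
```

```text
[ 530.9 -204.   193.6] [180.   -0.    2.1] 29.4
rim [[159.9 277.1]
 [159.9 362.4]]
bay [[145.6 273. ]
 [145.6 365.4]]
152 [143 143 143 143 162 199 229 231 231 231 231 112  96  96 112 130 230 230 231 231 231 231 231 231 231 231 230 134 155 155] [205 197 157 156 156 157 155 157 156 156 156 150 118  98 100 122 153 152 153 152 155 156 157 156 156 147]
166 [122 122 122 123 122 121 126 126 127 127 129 111  95  94  94 119 116 112 113 113  98  99 105  94 133 131 128 112 112 119] [130 129 125 108 107 107  95 109 104 137 174 174 171 143 104 139 149 149 149 150 154 153 153 153 148 122]
172 [123 123 123 124 124 122 125 126 127 128 128 117  94  94  93 118 119 112 112 110 104  98 109  92 111 112 110 111 110 118] [128 127 122 107 107 103  89 107 104 153 174 173 167 124 103 137 148 150 147 150 152 152 153 147 126 114]
180 [120 120 120 121 122 122 120 124 126 126 125 124  92  91  92 100 119 109 110 109 108  91 110  90 110 109 110 108 110 116] [109 106 106 105 105  97  92 106  98 152 152 153 146 106  97 124 123 125 123 125 125 125 125 125 118  96]
300 [156 125 117 151 156 155 155 155 156 158 157 156 154 154 155 157 133  96  95  95  94  93 132 133 132 132 133 134 134 133 132 115 112 113]
320 [156 123 118 151 155 155 156 149 155 158 156 157 154 154 156 134 133  95  93  93  93  93 132 133 132 132 132 133 134 134 134 132 132 130]
340 [154 117 125 192 201 201 202 192 160 157 158 156 153 152 156 158 133  95  93  94  92  91 173 174 174 140 133 130 131 131 128 130 130 129]
0.96 152 268 373 487
0.56 155 310 269 372
```

The edges match prediction within 1 px. Lowering.

Emit:
play_rows --rows '[[[0, 0.02, -0.2], [0, 0, 0]], [[0, 0, -0.25], [0, 0, 0]], [[0, 0, -0.25], [0, 0, 0]], [[0, 0, -0.15], [0, 0, 0]], [[0, 0, -0.08], [0, 0, 0]], [[0, 0, 0], [0, 0, 0]], [[0, 0, 0], [0, 0, 0]]]'

```text
time: 30.38
tool_pos: [530.8, -203.4, 165.7]
tcp_rot: [3.141, -0.0, 0.036]
contact_force: [0.4, 0.6, -3.6]
grip_width: 7.5
finger_force: 30.0
```

Emit:
play_rows --rows '[[[0, 0, -0.05], [0, 0, 0]], [[0, 0, -0.04], [0, 0, 0]], [[0, 0, 0], [0, 0, 0]], [[0, 0, 0], [0, 0, 0]]]'

```text
time: 30.88
tool_pos: [530.6, -203.3, 162.8]
tcp_rot: [3.142, 0.0, 0.036]
contact_force: [-0.2, -0.6, -2.2]
grip_width: 7.9
finger_force: 30.0
```

Emit:
play_rows --rows '[[[0, 0, -0.03], [0, 0, 0]], [[0, 0, 0], [0, 0, 0]], [[0, 0, 0], [0, 0, 0]]]'

```text
time: 31.25
tool_pos: [530.7, -203.4, 162.2]
tcp_rot: [3.141, -0.0, 0.036]
contact_force: [-0.2, 0.2, 0.9]
grip_width: 8.0
finger_force: 30.0
```

Emit:
play_rows --rows '[[[0, 0, -0.015], [0, 0, 0]], [[0, 0, 0], [0, 0, 0]], [[0, 0, 0], [0, 0, 0]]]'

```text
time: 31.62
tool_pos: [530.8, -203.4, 162.2]
tcp_rot: [3.141, -0.001, 0.036]
contact_force: [-2.0, 0.0, 5.5]
grip_width: 7.8
finger_force: 30.0
```

Emit:
play_rows --hand -0.2 --rows '[[[0, 0, 0], [0, 0, 0]], [[0, 0, 0], [0, 0, 0]], [[0, 0, 0], [0, 0, 0]], [[0, 0, 0], [0, 0, 0]]]'

```text
time: 32.12
tool_pos: [530.6, -203.4, 161.2]
tcp_rot: [3.142, 0.0, 0.036]
contact_force: [0.6, 0.3, 0.2]
grip_width: 36.3
finger_force: 0.0
```

Emit:
play_rows --rows '[[[0, 0, 0.4], [0, 0, 0]], [[0, 0, 0.7], [0, 0, 0]], [[0, 0, 0.8], [0, 0, 0]], [[0, 0, 0.8], [0, 0, 0]], [[-0.4, 0, 0.7], [0, 0, 0]], [[-0.8, 0, 0.5], [0, 0, 0]], [[-0.9, 0, 0.5], [0, 0, 0]], [[-0.9, -0.5, 0.5], [0, 0, 0]], [[-0.5, -0.5, 0.5], [0, 0, 0]], [[0, 0, 0], [0, 0, 0]], [[0, 0, 0], [0, 0, 0]]]'

```text
time: 33.5
tool_pos: [425.8, -233.0, 323.4]
tcp_rot: [-3.141, -0.0, 0.036]
contact_force: [0.4, 0.5, 0.5]
grip_width: 36.7
finger_force: 0.0
```

```bash
python3 - <<'E'
from h import *
np.set_printoptions(precision=1,suppress=True)
for n in ('wrist','top','scene'):
    c=cam(n); save(c,n+'_end.png')
    for q,z in (('carrier_a',45),('carrier_a_tab',166),('tube_basket',30)):
        for r in pinpoint(q,n):
            if r['p']>.3: print(n,q,round(r['p'],2),onz(ray(c,r['at']),z))
    if n!='top':
        for X,Y in ((530.7,-203.5),(533.7,-283.5)): print(' expect tab px',proj(c,[X,Y,166]), 'found',[np.array(r['at']) for r in pinpoint('carrier_a_tab',n)[:3]])
E
```

```text
wrist carrier_a 0.94 [ 531.9 -205.9   45. ]
wrist carrier_a 0.61 [ 535.4 -282.5   45. ]
wrist carrier_a_tab 0.74 [ 533.5 -203.6  166. ]
wrist tube_basket 0.78 [523.4 128.2  30. ]
 expect tab px [[ 77.3 290.5]] found [array([ 73.9, 290.7])]
 expect tab px [[ 77.3 381.9]] found [array([ 73.9, 290.7])]
top carrier_a 0.8 [481.  543.4  45. ]
top carrier_a 0.79 [ 542.4 -210.9   45. ]
top carrier_a 0.75 [ 527.5 -279.5   45. ]
top carrier_a 0.59 [600.8 484.6  45. ]
top carrier_a_tab 0.93 [ 531.6 -198.8  166. ]
top carrier_a_tab 0.92 [468.1 544.9 166. ]
top carrier_a_tab 0.78 [598.6 486.  166. ]
top carrier_a_tab 0.4 [ 525.8 -206.8  166. ]
top tube_basket 0.57 [520.4 126.6  30. ]
top tube_basket 0.36 [765.2  28.7  30. ]
scene carrier_a 0.94 [499.8 527.4  45. ]
scene carrier_a 0.83 [618.1 465.4  45. ]
scene carrier_a 0.56 [ 535.7 -284.1   45. ]
scene carrier_a_tab 0.83 [618.4 458.  166. ]
scene carrier_a_tab 0.66 [511.  527.4 166. ]
scene carrier_a_tab 0.56 [ 527.1 -196.6  166. ]
scene carrier_a_tab 0.41 [ 594.2 -278.3  166. ]
scene carrier_a_tab 0.35 [607.8 139.6 166. ]
scene tube_basket 0.56 [533.6 128.   30. ]
 expect tab px [[253.  223.2]] found [array([101.1, 382.4]), array([ 73.7, 363.3]), array([250.2, 223.8])]
 expect tab px [[278.2 204.3]] found [array([101.1, 382.4]), array([ 73.7, 363.3]), array([250.2, 223.8])]
```

Both carriers are detected at their bay positions, the basket is still on its hook, and the arm is clear. Handing in.

```bash
python3 -c "
from plant import bot
print(bot.close_job())"
```

```text
the job is handed in; nothing more can be done
None
```

Both slide carriers were set down gently, one in each dryer bay; the basket still hangs on its hook, my moves kept clear of the bottle, jar and beaker, and the job was handed in at about 34 s (no verdict shown).

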